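Square up a tray against a peg, load it and slide it under the shelf

TASK

Put the cooker things away on the teak tray under the low teak shelf. First turn the skewed tray in place, with nothing on it, by pushing its near right corner away from the robot while the diagonally opposite corner bears on the steel peg, until the tray is square to the guide rails; then stand every kitchen item that is on the counter to the right (white container, glass jar, steel tin, whistle weight - whichever are there) upright on the tray, and only then slide the loaded tray along between the rails, fully home against the stop bar under the shelf. Never lift the tray, and leave the mortar, the tumbler and the small bowl alone.

Things in the scene. Friction and masses are not known exactly. Their poses are not given: they have to be found in the camera images.
- shelf: Fixed low teak shelf on the counter. Frame: origin on the counter surface (z = 0) in the middle of the mouth of the guide rails; x across the channel (away from the robot), y along the channel into the shelf (roughly the robot's left), z up. A stop bar 22 mm high closes the channel's end, its face at y = 185 mm.
- shelf_mouth (a point): Middle of the mouth of the channel (the shelf's origin). Two teak guide rails, 22 mm high, 12 mm thick, run from y = 0 to 185 mm with inner faces at x = -94 and +94 mm, 8 mm wider than the tray; for 30 mm before y = 0 they flare outwards by 0.32 rad.
- shelf_edge (a point): Middle of the lower edge of the shelf board's open side: x = 0, y = 80, z = 140 mm in the shelf's frame. The teak board (256 mm wide, 18 mm thick) reaches from there to y = 204 mm, on four 12 mm posts at x = +/-116 mm, y = 100 and 185 mm; fixed jars stand on it up to 230 mm above the counter. The outer 55 mm of the tray stay outside the board when it is home.
- shelf_home (a point): Point on the counter where the middle of the tray's underside is when the tray is fully home: x = 0, y = 105 mm in the shelf's frame.
- peg_top (a point): Centre of the top of the fixed upright steel peg, 14 mm in diameter, 40 mm high, at x = +99, y = -110 mm in the shelf's frame, nearly in line with the far rail: its face is 92 mm from the channel's middle, so the far side of a squared tray touches it and slides along it into the channel.
- tray: Loose teak tray, 180 mm along x (across the channel when square) by 160 mm along y, 0.7 kg, on four 4 mm high feet near its corners (x = +/-80, y = +/-70 mm). Origin: centre of its underside at foot level. Inner floor at 16 mm; a rim 5 mm wide rises to 24 mm. It slides at about 4 to 8 N empty. Square means its axes are the shelf's; it starts 0.25 to 0.5 rad clockwise of that.
- tray_push (a point): Where to push: on the tray's near side face 15 mm from its trailing near corner (x = -90, y = -65, z = 12 mm in the tray's frame). Pushed there away from the robot (tray +x), the far side face comes to bear on the peg about 32 mm from the leading far corner diagonally across and the tray turns about the peg, anticlockwise from above.
- tray_corner (a point): The tray's leading far corner, the one that bears on the peg: x = +90, y = +80, z = 12 mm in the tray's frame. At the start the tray's far side face is 1 to 12 mm short of touching the peg.
- container: White plastic square container with lid, closed, 56 x 56 x 70 mm high (lid edge 59 mm square, look only), 0.12 kg; origin at the centre of its underside, sides along its x and y. May be absent.
- jar: Closed round glass jar with steel cap, 56 mm in diameter, 80 mm high, 0.2 kg; origin at the centre of its underside. May be absent.
- tin: Closed round stainless steel spice tin, 58 mm in diameter, 62 mm high, 0.15 kg; origin at the centre of its underside. May be absent.
- weight: Pressure cooker whistle weight, a round body 46 mm in diameter and 46 mm high with a 30 mm knob on top, 66 mm high in all, 0.15 kg; origin at the centre of its underside. May be absent.
- mortar: Bystander: clay mortar bowl, 100 mm across and 65 mm high, to the left beyond the shelf; origin at the centre of its underside.
- tumbler: Bystander: steel tumbler, 72 mm across and 100 mm high, to the left beyond the shelf; origin at the centre of its underside.
- katori: Bystander: small steel bowl, 90 mm across and 40 mm high, near left; origin at the centre of its underside.
- peg: The fixed peg itself; origin at its foot, under point peg_top (it is round: its yaw means nothing).

How it is judged:
By the outcome, as a careful person would: the job done as asked, in the order asked, and still so for the second after the job is handed in, with the robot touching nothing.
Of container, jar, tin, weight only 3 to 4 are there at a start; the rules pass over those that are not, and their reading is None.
At some moment in a run one of container, tin, weight may be knocked a few centimetres aside while the robot is not near it.
It also fails if it takes over 208 s, if anything falls off the work surface, if the arm or the gripper's body presses on something with over 40 N, if the wrist force passes 120 N, or if a joint passes its speed limit or range.

ROBOT

A 6-joint arm with a two-finger parallel gripper is mounted at the origin on the work surface. World frame = base frame: x ahead of the robot, y to its left, z up, the work surface at z = 0. Lengths are in m, angles in degrees, forces in N, time in s.
With the tool pointing down it reaches from about 0.225 to 0.725 m from the base axis. Payload 3.1 kg.
Tool frame: the origin (TCP) lies midway between the tips of the shut fingers; the grasp point (between the pads) lies arm.tcp_to_grasp behind it (arm.tcp_to_grasp is the distance from the TCP to the grasp point, in m); z points along the fingers, y is the line along which they close (so a half turn about z gives the same grasp; the last joint's range is limited). The gripper opens to 85 mm and grips with 20 to 120 N. Pads are 22 mm wide; open, the fingers measure 114 mm over their backs; the gripper's body (76 mm by 85 mm) begins 54 mm behind the grasp point. The pads swing forward as they close: fully open they stand 13 mm farther back than shut.
Start: joints at [-84.385, 2.75, 5.684, 92.934, 0, 82.678], TCP at [0.118, -0.512, 0.231] pointing down, gripper open.
Joint ranges: [-166.93, 166.93], [-56.73, 111.36], [-69.38, 81.34], [-121.58, 131.49], [-85.45, 84.26], [-180, 180]. Speed limits (degrees/s): [159.86, 159.86, 180, 180, 180, 180].

INTERFACE

Orientations are given as a 3x3 rotation matrix whose columns are the frame's x, y, z axes.
In Python, from plant import arm gives the robot as it stands.
- The arm moves only by the tool carry_out, never from a script. Its argument "increments" is a list of rows, each a list of 7 numbers: the shift along the tool's x, y, z in mm, then the turn, a rotation vector about the tool's x, y, z in rad, then the finger opening in mm, from 0 to 85.4. A call has exactly 8 rows; each row is the pose to reach, as a shift and turn from the pose commanded when the call began, along the tool's axes at that moment; what a row does not reach only later rows make up. A row lasts 1/8 s, in which the tool goes at most 62.5 mm and 10.7 degrees, less where a joint would pass 70% of its speed; a pose out of reach is approached as far as the arm can. A call with a gripper value outside its range is refused whole. The fingers move at their own pace and stop on an object; the grip force is fixed at half the most. Time passes only in rows, so rows that repeat a pose let the fingers close, or fill a call up. It gives the time, the measured TCP pose, the force, the opening and the grip force at its end, in the units of the state.
- arm.get_obs(): the state, without advancing time (a new reading comes with each control period).
- arm.snapshot(name): name is "side" or "top"; returns a dict with "frame" (480x640x3 uint8, red, green, blue), "depth" (480x640 float32, m along the optical axis (not along the pixel's ray), 0 where there is no reading), "fx", "fy", "cx", "cy" (pixels), "distortion" ([k1, k2, p1, p2, k3] as OpenCV has them; the pictures are not rectified), "extrinsics" (4x4, takes a point from world to camera coordinates). Camera axes: x right, y down, z forward; pixel columns grow to the right and rows downward; lengths in m; the calibration is good to about 2 mm. A picture is of the moment at which its call begins.
- arm.close_job(): hands the job in; it is judged then, once.
The state is a dict: "t": time; "joint_pos": joint angles; "joint_velocities": joint speeds; "effort": joint torques, N m; "tcp_pos": TCP position; "eef_rot": TCP orientation; "contact_force": force on the tool from outside, world axes, zero at the start; "moment": the same for the moment, N m; "finger_gap": opening from 0.0 (shut) to 1.0 (fully open); "finger_force": force on a finger pad.
Only numpy, scipy, OpenCV 4.12 (cv2) and the standard library are available. Lean on these libraries where they do the work, as an engineer would, in place of code of your own. Each camera call takes 0.05 s, during which the arm holds its last target. There are 200 camera calls.

## Working session

There is one attempt and no reset: what is moved stays moved. The work goes in short steps, Python scripts to look and compute and a tool call to move; the robot and the scene stay as the last step left them, time stands still between calls to the robot, and variables do not carry over. Pictures are saved under pics/ and viewed, at most 14 in all, crops included, and the job is handed in when it is done.

Besides the shell and the picture viewer there is one more tool, called after "Emit:" as a command line: name --pt "numbers of a row" for each row, then --argument value for the rest. carry_out: Moves the arm, as the interface text tells. Its arguments: {"type":"object","properties":{"increments":{"type":"array","items":{"type":"array","items":{"type":"number"}}}},"required":["increments"]}

```bash
ls; mkdir -p pics; python3 - <<'E'
from plant import arm
import cv2, numpy as np
o=arm.get_obs(); print(o['t'],o['tcp_pos'],o['eef_rot'],o['finger_gap'],arm.tcp_to_grasp)
for n in ("top","side"):
    s=arm.snapshot(n); cv2.imwrite(f"pics/{n}0.png",s["frame"][:,:,::-1])
    print(n,s["fx"],s["fy"],s["cx"],s["cy"],s["distortion"],np.round(s["extrinsics"],4).tolist())
E
```

```text
pics
0.0 [ 0.11746994 -0.51103635  0.23009737] [[ 9.74619013e-01  2.23869900e-01 -2.18293633e-04]
 [ 2.23869761e-01 -9.74616036e-01  2.43141856e-03]
 [ 3.31568955e-04 -2.41857610e-03 -9.99997020e-01]] 1.002201051467509 0.0187
top 483.9198203173977 483.9198203173977 318.77135568304817 234.3120955905258 [0.0240552 0.        0.        0.        0.       ] [[-0.0094, -0.9994, 0.0342, -0.0025], [-0.9838, 0.0031, -0.1791, 0.5344], [0.1788, -0.0354, -0.9832, 0.9822], [0.0, 0.0, 0.0, 1.0]]
side 497.13461409999593 497.13461409999593 312.29176705101565 234.27189461196008 [-0.09371707  0.          0.          0.          0.        ] [[-0.794, -0.6079, 0.0126, 0.4368], [-0.3247, 0.4064, -0.8541, 0.2818], [0.514, -0.6822, -0.52, 1.0933], [0.0, 0.0, 0.0, 1.0]]
```

View pics/top0.png

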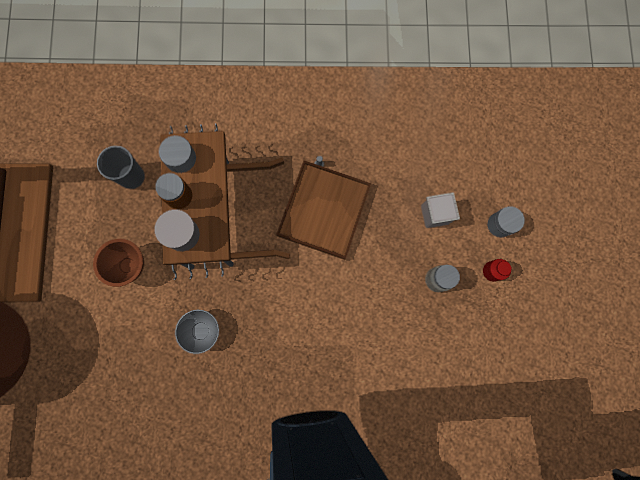

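View pics/side0.png

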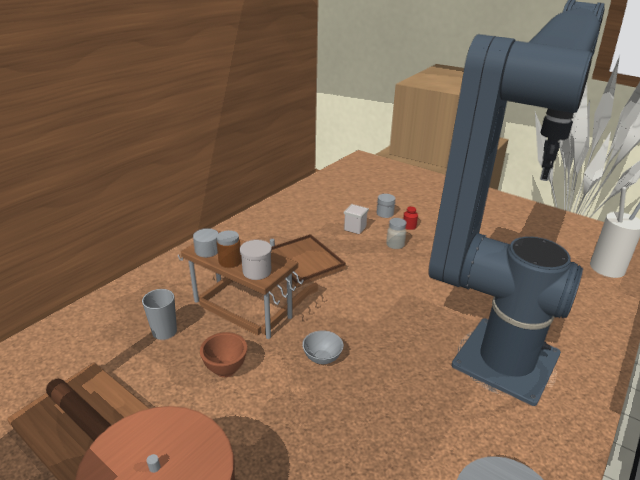

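The top view shows the tray with corners near (305,163), (375,184), (347,257) and (278,235), and the peg at (320,158). The rails run from x≈228 to 290. The items are the container (443,208), tin (510,221), jar (445,278) and red weight (498,270).

```bash
cat > h.py <<'E'
from plant import arm
import cv2, numpy as np
def cloud(name="top"):
    s=arm.snapshot(name); K=np.array([[s["fx"],0,s["cx"]],[0,s["fy"],s["cy"]],[0,0,1]])
    h,w=s["depth"].shape
    uv=np.stack(np.meshgrid(np.arange(w),np.arange(h)),-1).reshape(-1,1,2).astype(np.float64)
    n=cv2.undistortPoints(uv,K,np.array(s["distortion"]),).reshape(h,w,2)
    d=s["depth"].astype(float); P=np.dstack([n*d[...,None],d]); E=np.array(s["extrinsics"])
    W=(P-E[:3,3])@E[:3,:3]; W[d==0]=np.nan
    return s,n,W,E
def ray(n,E,u,v,z):
    """pixel -> world point on plane z (n = undistorted normalised grid; bilinear)"""
    q=cv2.remap(n.astype(np.float32),np.float32([[u]]),np.float32([[v]]),cv2.INTER_LINEAR)[0,0]
    R=E[:3,:3]; c=-R.T@E[:3,3]; r=R.T@np.array([q[0],q[1],1.0]); return c+r*(z-c[2])/r[2]
def blobs(mask,minpx=30):
    k,l,st,ce=cv2.connectedComponentsWithStats(mask.astype(np.uint8)); return [(l==i) for i in range(1,k) if st[i,4]>=minpx]
def items(W,box=(0.2,0.75,-0.6,-0.12),zlo=0.04):
    m=(W[...,2]>zlo)&(W[...,2]<0.12)&(W[...,0]>box[0])&(W[...,0]<box[1])&(W[...,1]>box[2])&(W[...,1]<box[3])
    out=[]
    for b in blobs(m):
        p=W[b]; zt=np.percentile(p[:,2],95); t=p[p[:,2]>zt-0.006]
        r=cv2.minAreaRect((t[:,:2]*1000).astype(np.float32)); out.append((zt,r,np.argwhere(b).mean(0)[::-1]))
    return out
E
python3 - <<'E'
from h import *
s,n,W,E=cloud()
np.set_printoptions(precision=4,suppress=True)
c=W[300:420:20,380:600:40,2]; print("counter z",np.nanmedian(c))
for zt,r,px in items(W): print("item top",round(zt,4),np.round(r[0],1),np.round(r[1],1),round(r[2],1),px)
# tray rim corners via z window
x,y,z=W[...,0],W[...,1],W[...,2]
print("tray mid z",W[210,325],"peg",W[159,320],W[157,320],W[161,319])
m=(z>0.008)&(z<0.032)&(x>0.33)&(x<0.68)&(y>-0.14)&(y<0.12)
for b in blobs(m,200):
    r=cv2.minAreaRect((W[b][:,:2]*1000).astype(np.float32)); print("tray?",b.sum(),np.round(r[0],1),np.round(r[1],1),r[2]); print(cv2.boxPoints(r))
m=(z>0.145)&(z<0.17)&(x>0.3)&(x<0.75)&(y>0.1)&(y<0.4)
for b in blobs(m,200):
    r=cv2.minAreaRect((W[b][:,:2]*1000).astype(np.float32)); print("board",b.sum(),np.round(r[0],1),np.round(r[1],1),r[2],np.median(z[b])); print(cv2.boxPoints(r))
g=cv2.resize(s["frame"][120:290,220:390,::-1],None,fx=3.5,fy=3.5,interpolation=cv2.INTER_CUBIC); cv2.imwrite("pics/crop1.png",g)
E
```

```text
counter z -0.0005433902390284836
item top 0.0726 [ 587.5 -268.9] [59.3 62.3] 9.2 [441.4446 208.5691]
item top 0.0646 [ 562.7 -415.6] [54.8 55. ] 0.1 [508.7179 220.2745]
item top 0.0676 [ 459.4 -391.5] [28.5 28.9] 59.4 [499.975 269.025]
item top 0.0827 [ 440.2 -266.2] [50.9 47.3] 89.7 [443.8587 277.31  ]
tray mid z [ 0.5953 -0.0215  0.015 ] peg [ 0.7065 -0.0107  0.0356] [ 0.7095 -0.0106  0.0401] [ 0.7002 -0.0082  0.0403]
tray? 5550 [596.9 -17.9] [160.5 180.9] 70.60823059082031
[[ 484.9152  -63.5084]
 [ 655.5208 -123.5605]
 [ 708.7991   27.801 ]
 [ 538.1936   87.8532]]
board 5576 [591.2 236. ] [257.5 124.2] 3.7928061485290527 0.15801606366640092
[[458.6434 289.474 ]
 [466.8623 165.4967]
 [723.8405 182.5327]
 [715.6216 306.5101]]
```

View pics/crop1.png

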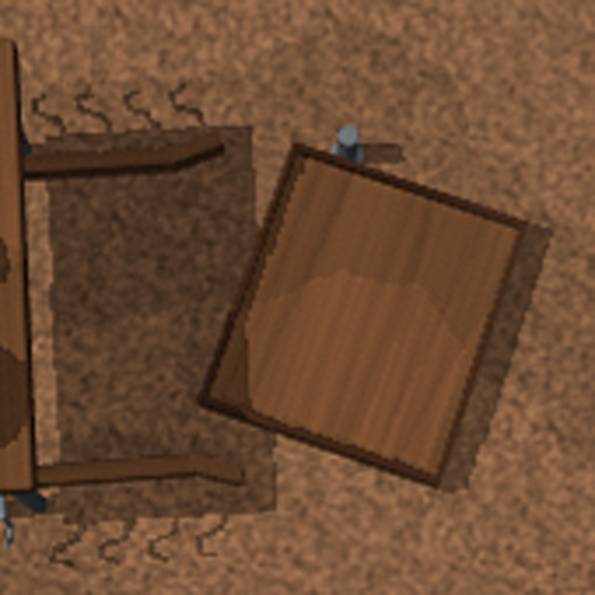

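Shelf yaw comes out at about 3.8° and its origin at about (601, 94) mm. The peg is at (707, -9), which matches the prediction. The tray is skewed about 23° clockwise, with the push point at (490, -49).

```bash
cat >> h.py <<'E'
from scipy.spatial.transform import Rotation as Rn
O=np.array([600.6,94.3]); A=np.radians(3.79)
SX=np.array([np.cos(A),np.sin(A)]); SY=np.array([-np.sin(A),np.cos(A)])
def sh(x,y): return O+x*SX+y*SY
def tosh(p): d=np.array(p[:2])-O; return np.array([d@SX,d@SY])
def go(X,Y,Z,yaw,pitch=0):
    """shift (mm) and rotvec in tool axes to reach world mm pose; tool down, tool x at yaw; pitch = turn about tool y"""
    o=arm.get_obs(); R=np.array(o['eef_rot'])
    T=Rn.from_euler('z',yaw,degrees=True)*Rn.from_euler('x',180,degrees=True)*Rn.from_euler('y',pitch,degrees=True)
    d=R.T@(np.array([X,Y,Z])-1000*np.array(o['tcp_pos'])); r=(Rn.from_matrix(R).inv()*T).as_rotvec()
    print("at",np.round(1000*np.array(o['tcp_pos']),1),"t",round(o['t'],2),"F",np.round(o['contact_force'],1),"-> shift",np.round(d,1),"rot",np.round(r,3))
E
python3 -c "
from h import *
go(448,-34,120,70.6)"
```

```text
at [ 117.5 -511.2  230.4] t 0.15 F [-0.7 -0.7  0.2] -> shift [ 428.9 -390.9  111.2] rot [-2.000e-03 -1.000e-03 -1.006e+00]
```

Emit:
carry_out --pt "40 -36 0 0 0 -0.12 0" --pt "85 -78 0 0 0 -0.25 0" --pt "130 -119 0 0 0 -0.38 0" --pt "175 -160 10 0 0 -0.5 0" --pt "220 -200 20 0 0 -0.63 0" --pt "265 -241 30 0 0 -0.76 0" --pt "310 -282 40 0 0 -0.88 0" --pt "350 -319 50 0 0 -1.006 0"

```text
t: 1.15
tcp_pos: [0.388, -0.1204, 0.1809]
eef_rot: [[0.328, 0.945, 0.0], [0.945, -0.328, -0.0], [-0.0, 0.001, -1.0]]
contact_force: [0.5, -1.2, 0.6]
finger_gap: -0.001
finger_force: 0.0
```

```bash
python3 -c "
from h import *
go(448,-34,60,70.6);go(448,-34,10,70.6);print(arm.get_obs()['joint_pos'])"
```

```text
at [ 388.  -120.4  180.9] t 1.15 F [ 0.5 -1.2  0.6] -> shift [101.3  28.3 120.9] rot [0.001 0.    0.004]
at [ 388.  -120.4  180.9] t 1.15 F [ 0.5 -1.2  0.6] -> shift [101.3  28.2 170.9] rot [0.001 0.    0.004]
[-2.67229216e+01 -1.55049041e+01 -1.67570604e+01  8.87167250e+01
  7.73797364e-04  8.24309064e+01]
```

Emit:
carry_out --pt "30 8 35 0 0 0 0" --pt "60 17 75 0 0 0 0" --pt "101 28 110 0 0 0 0" --pt "101 28 140 0 0 0 0" --pt "101 28 160 0 0 0 0" --pt "101 28 170 0 0 0 0" --pt "101 28 170 0 0 0 0" --pt "101 28 170 0 0 0 0"

```text
t: 2.15
tcp_pos: [0.4481, -0.0368, 0.0124]
eef_rot: [[0.333, 0.943, 0.002], [0.943, -0.333, -0.0], [0.0, 0.002, -1.0]]
contact_force: [0.5, -0.3, -0.2]
finger_gap: 0.006
finger_force: 0.0
```

Emit:
carry_out --pt "0 8 0 0 0 0 0" --pt "0 16 0 0 0 0 0" --pt "0 22 0 0 0 0 0" --pt "0 26 0 0 0 0 0" --pt "0 30 0 0 0 0 0" --pt "0 34 0 0 0 0 0" --pt "0 38 0 0 0 0 0" --pt "0 42 0 0 0 0 0"

```text
t: 3.15
tcp_pos: [0.4812, -0.0492, 0.0105]
eef_rot: [[0.332, 0.943, -0.012], [0.943, -0.332, 0.002], [-0.002, -0.012, -1.0]]
contact_force: [-16.6, 4.9, 12.7]
finger_gap: -0.0
finger_force: 8.6
```

```bash
cat >> h.py <<'E'
def tray(W):
    x,y,z=np.moveaxis(W,-1,0)
    d=np.stack([x*1000-O[0],y*1000-O[1]],-1); sx,sy=d@SX,d@SY
    m=(z>0.008)&(z<0.034)&(abs(sx)<125)&(sy>-240)&(sy<60)
    b=max(blobs(m,200),key=lambda b:b.sum()); r=cv2.minAreaRect((W[b][:,:2]*1000).astype(np.float32))
    c=tosh(r[0]); a=(r[2]-np.degrees(A)+45)%90-45
    print("tray px",b.sum(),"shelf xy",np.round(c,1),"size",np.round(r[1],1),"yaw err deg (+ = acw)",round(a,2)); return r
E
python3 - <<'E'
from h import *
s,n,W,E=cloud(); tray(W); go(490,-49,10,80)
print([ (round(i[0],3),np.round(i[1][0],0)) for i in items(W)])
cv2.imwrite("pics/push1.png",cv2.resize(s["frame"][110:310,220:420,::-1],None,fx=2.8,fy=2.8))
E
```

```text
tray px 3603 shelf xy [  -5.1 -113. ] size [159.2 186.3] yaw err deg (+ = acw) -22.76
at [481.1 -49.1  10.5] t 3.2 F [-12.1   3.    9.3] -> shift [3.  8.4 0.4] rot [-0.013  0.001 -0.164]
[(np.float64(0.073), array([ 587., -269.])), (np.float64(0.065), array([ 563., -415.])), (np.float64(0.067), array([ 459., -392.])), (np.float64(0.083), array([ 440., -266.]))]
```

View pics/push1.png

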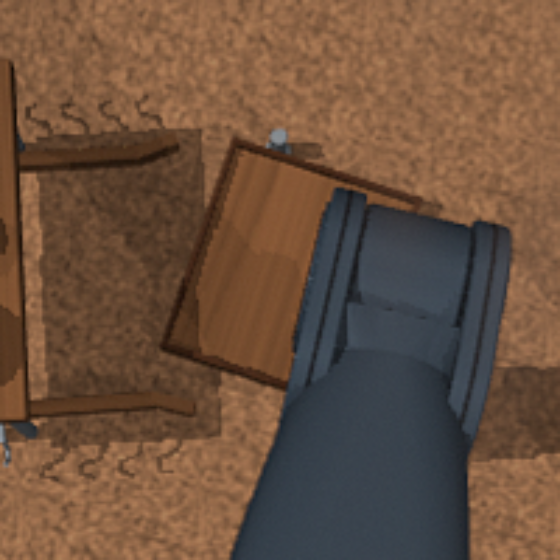

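The finger is on the near face by the trailing corner and the tray is starting to bear on the peg. I'll keep pushing and turn the tool with the tray.

Emit:
carry_out --pt "-2 3 0 0 0 -0.025 0" --pt "-4 6 0 0 0 -0.05 0" --pt "-6 9 0 0 0 -0.075 0" --pt "-8 12 0 0 0 -0.1 0" --pt "-10 15 0 0 0 -0.125 0" --pt "-12 18 0 0 0 -0.15 0" --pt "-14 21 0 0 0 -0.175 0" --pt "-16 23 0 0 0 -0.2 0"

```text
t: 4.2
tcp_pos: [0.4876, -0.0696, 0.0089]
eef_rot: [[0.138, 0.99, -0.033], [0.99, -0.137, 0.006], [0.002, -0.033, -0.999]]
contact_force: [-31.6, 4.8, 23.7]
finger_gap: 0.005
finger_force: 16.6
```

```bash
python3 - <<'E'
from h import *
s,n,W,E=cloud(); tray(W); go(514.6,-89.8,10,93.8); print(tosh(1000*np.array(arm.get_obs()['tcp_pos'])))
cv2.imwrite("pics/push2.png",cv2.resize(s["frame"][110:310,220:420,::-1],None,fx=2.8,fy=2.8))
E
```

```text
tray px 4209 shelf xy [   2.6 -101.2] size [121.4 185.2] yaw err deg (+ = acw) -16.59
at [487.8 -70.2   8.9] t 4.25 F [-30.7   5.1  23. ] -> shift [-15.8  29.2  -2.1] rot [-0.033 -0.004 -0.204]
[-123.42609768 -156.65390073]
```

View pics/push2.png

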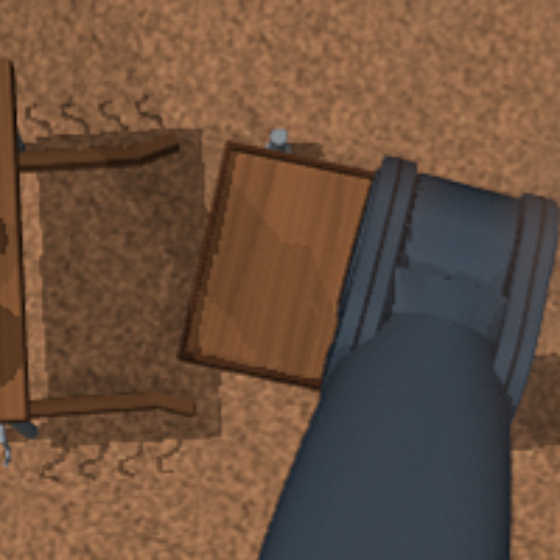

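Emit:
carry_out --pt "-1 2 -2 0 0 -0.02 0" --pt "-3 5 -3 0 0 -0.04 0" --pt "-5 8 -3 0 0 -0.06 0" --pt "-7 11 -3 0 0 -0.08 0" --pt "-8 14 -3 0 0 -0.1 0" --pt "-10 17 -3 0 0 -0.12 0" --pt "-12 20 -3 0 0 -0.14 0" --pt "-13 22 -3 0 0 -0.16 0"

```text
t: 5.25
tcp_pos: [0.4951, -0.0876, 0.0091]
eef_rot: [[-0.019, 0.998, -0.059], [1.0, 0.019, 0.001], [0.002, -0.059, -0.998]]
contact_force: [-54.0, -2.1, 32.5]
finger_gap: -0.004
finger_force: 28.2
```

```bash
python3 - <<'E'
from h import *
s,n,W,E=cloud(); tray(W); go(514.6,-89.8,12,93.8); print(tosh(1000*np.array(arm.get_obs()['tcp_pos'])))
# far-edge angle: rim pixels farthest in shelf x per shelf-y bin
x,y,z=np.moveaxis(W,-1,0); d=np.stack([x*1000-O[0],y*1000-O[1]],-1); sx,sy=d@SX,d@SY
def edge(W):
    m=(z>0.012)&(z<0.03)&(abs(sx)<110)&(sy>-200)&(sy<20)
    q=[]
    for b in np.arange(-180,0,5):
        k=m&(sy>=b)&(sy<b+5)
        if k.sum()>8: q.append((b+2.5,sx[k].max()))
    return np.array(q)
q=edge(W); print(np.round(q.T,0).tolist())
E
```

```text
tray px 4657 shelf xy [   0.5 -116.9] size [141.5 184.1] yaw err deg (+ = acw) -11.02
at [495.2 -87.8   9.1] t 5.3 F [-52.5  -3.3  30.7] -> shift [-2.4 19.2 -4.1] rot [-0.059 -0.003 -0.047]
[-117.24055765 -174.7061779 ]
[[-178.0, -172.0, -168.0, -162.0, -158.0, -152.0, -148.0, -142.0, -138.0, -132.0, -128.0, -122.0, -118.0, -112.0, -108.0, -102.0, -98.0, -92.0, -88.0, -82.0, -78.0, -72.0, -68.0, -62.0, -58.0, -52.0, -48.0, -42.0, -38.0, -32.0, -28.0, -22.0, -18.0, -12.0, -8.0, -2.0], [77.0, 81.0, 82.0, 82.0, 83.0, 84.0, 85.0, 84.0, 87.0, 88.0, 87.0, 88.0, 92.0, 95.0, 91.0, 96.0, 95.0, 96.0, 94.0, 98.0, 99.0, 97.0, 99.0, 95.0, 70.0, 49.0, 17.0, -3.0, -39.0, -57.0, 108.0, 110.0, 110.0, 108.0, 109.0, 106.0]]
```

The contact force is climbing, with vertical friction pressing the tray down. I'll back off to relieve it and re-contact with an upward bias.

Emit:
carry_out --pt "0 -10 -2 0 0 0 0" --pt "0 -20 -4 0 0 0 0" --pt "0 -30 -4 0 0 0 0" --pt "0 -40 -4 0 0 0 0" --pt "0 -40 -4 0 0 0 0" --pt "0 -40 -4 0 0 0 0" --pt "0 -40 -4 0 0 0 0" --pt "0 -40 -4 0 0 0 0"

```text
t: 6.3
tcp_pos: [0.4835, -0.0899, 0.0184]
eef_rot: [[-0.021, 1.0, 0.0], [1.0, 0.021, -0.0], [-0.0, 0.0, -1.0]]
contact_force: [-0.9, 0.4, 0.4]
finger_gap: -0.003
finger_force: 0.0
```

```bash
python3 - <<'E'
from h import *
s,n,W,E=cloud(); tray(W); go(514.6,-89.8,12,93.8); print(tosh(1000*np.array(arm.get_obs()['tcp_pos'])))
cv2.imwrite("pics/push3.png",cv2.resize(s["frame"][110:310,220:420,::-1],None,fx=2.8,fy=2.8))
E
```

```text
tray px 5208 shelf xy [  -0.3 -128.1] size [159.8 185.2] yaw err deg (+ = acw) -9.58
at [483.4 -89.9  18.3] t 6.35 F [-0.  -0.9 -0.7] -> shift [-0.5 31.2  6.3] rot [ 0.     0.    -0.045]
[-129.10852485 -176.08085837]
```

View pics/push3.png

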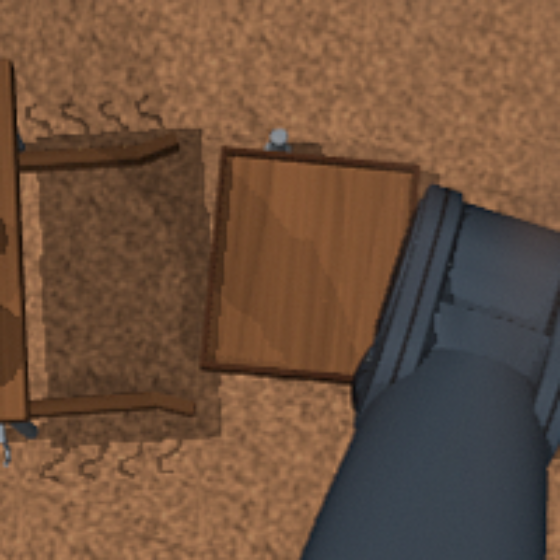

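Emit:
carry_out --pt "0 8 4 0 0 0 0" --pt "0 15 4 0 0 -0.01 0" --pt "0 20 3 0 0 -0.02 0" --pt "0 24 1 0 0 -0.03 0" --pt "0 28 -1 0 0 -0.04 0" --pt "1 31 -2 0 0 -0.05 0" --pt "1 34 -3 0 0 -0.05 0" --pt "1 36 -4 0 0 -0.05 0"

```text
t: 7.35
tcp_pos: [0.4987, -0.0909, 0.0141]
eef_rot: [[-0.067, 0.997, -0.045], [0.998, 0.067, -0.008], [-0.005, -0.046, -0.999]]
contact_force: [-32.2, -12.2, -0.9]
finger_gap: -0.0
finger_force: 14.3
```

```bash
python3 - <<'E'
from h import *
s,n,W,E=cloud(); tray(W); go(514.6,-89.8,12,93.8); print(tosh(1000*np.array(arm.get_obs()['tcp_pos'])))
E
```

```text
tray px 4654 shelf xy [   0.9 -121.5] size [145.6 184.9] yaw err deg (+ = acw) -9.06
at [498.7 -90.9  14. ] t 7.4 F [-31.3 -12.1   1.5] -> shift [ 0.1 16.   1.3] rot [-0.046  0.005  0.   ]
[-113.90882765 -178.10836727]
```

Emit:
carry_out --pt "-2 1 0 0 0 0 0" --pt "-4 1 0 0 0 0 0" --pt "-6 2 0 0 0 0 0" --pt "-8 2 0 0 0 0 0" --pt "-10 3 0 0 0 0 0" --pt "-12 3 0 0 0 0 0" --pt "-14 4 0 0 0 0 0" --pt "-16 4 0 0 0 0 0"

```text
t: 8.4
tcp_pos: [0.5088, -0.1068, 0.0153]
eef_rot: [[-0.067, 0.997, -0.035], [0.998, 0.067, -0.007], [-0.004, -0.035, -0.999]]
contact_force: [-21.7, -11.9, -2.2]
finger_gap: -0.001
finger_force: 9.9
```

```bash
python3 - <<'E'
from h import *
s,n,W,E=cloud(); tray(W); go(514.6,-89.8,12,93.8); print(tosh(1000*np.array(arm.get_obs()['tcp_pos'])))
cv2.imwrite("pics/push4.png",cv2.resize(s["frame"][110:310,220:420,::-1],None,fx=2.8,fy=2.8))
E
```

```text
tray px 5065 shelf xy [   2. -138.] size [158.8 186.5] yaw err deg (+ = acw) -3.93
at [ 509.5 -106.9   15.6] t 8.45 F [-22.5 -11.8  -1.9] -> shift [16.7  6.4  3.4] rot [-0.033  0.004  0.001]
[-104.20582906 -194.72532533]
```

View pics/push4.png

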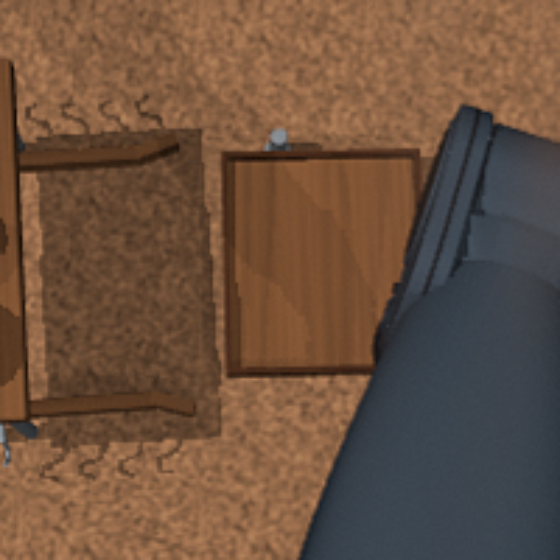

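Emit:
carry_out --pt "-1 1 0 0 0 0 0" --pt "-3 1 0 0 0 0 0" --pt "-4 1 0 0 0 0 0" --pt "-6 2 0 0 0 0 0" --pt "-8 2 0 0 0 0 0" --pt "-9 2 0 0 0 0 0" --pt "-10 3 0 0 0 0 0" --pt "-11 3 0 0 0 0 0"

```text
t: 9.45
tcp_pos: [0.5216, -0.1154, 0.0186]
eef_rot: [[-0.07, 0.997, -0.015], [0.998, 0.07, -0.002], [-0.001, -0.015, -1.0]]
contact_force: [-9.7, -3.9, -3.4]
finger_gap: -0.005
finger_force: 4.5
```

```bash
cat >> h.py <<'E'
def edges(W):
    """yaw from straight lines fitted to the far rim and leading rim (shelf frame, mm)"""
    x,y,z=np.moveaxis(W,-1,0); d=np.stack([x*1000-O[0],y*1000-O[1]],-1); sx,sy=d@SX,d@SY
    m=(z>0.0195)&(z<0.029)&(abs(sx)<100)&(sy>-250)&(sy<-31)
    b=max(blobs(m,40),key=lambda b:b.sum()); m=b; X,Y=sx[m],sy[m]
    c=X.max(); q=[]; 
    for a in np.arange(Y.min()+15,Y.max()-15,4):
        k=(Y>=a)&(Y<a+4)&(X>20)
        if k.sum()>1: q.append((a+2,X[k].max()))
    q=np.array(q); p=np.polyfit(q[:,0],q[:,1],1); r=[]
    for a in np.arange(X.max()-130,X.max()-20,4):
        k=(X>=a)&(X<a+4)&(Y>Y.max()-30)
        if k.sum()>1: r.append((a+2,Y[k].max()))
    r=np.array(r); e=np.polyfit(r[:,0],r[:,1],1) if len(r)>3 else [np.nan]*2
    print("far-rim yaw",round(-np.degrees(p[0]),2),"x there",round(np.median(q[:,1]),1),"lead-rim yaw",round(np.degrees(e[0]),2),"y",round(np.median(r[:,1]),1))
E
python3 - <<'E'
from h import *
s,n,W,E=cloud(); tray(W); edges(W); go(514.6,-89.8,12,93.8); print(tosh(1000*np.array(arm.get_obs()['tcp_pos'])))
E
```

```text
tray px 5151 shelf xy [   5.9 -145.5] size [186.8 160. ] yaw err deg (+ = acw) 1.81
far-rim yaw 1.4 x there 92.8 lead-rim yaw 1.74 y -66.0
at [ 521.7 -115.5   18.6] t 9.5 F [-9.2 -4.7 -2.9] -> shift [26.2 -5.1  6.6] rot [-0.015  0.001  0.004]
[ -92.63504006 -204.13917143]
```

Emit:
carry_out --pt "0 -15 0 0 0 0 0" --pt "0 -30 0 0 0 0 0" --pt "-10 -45 -20 0 0 0 20" --pt "-30 -50 -60 0 0 0 60" --pt "-60 -60 -100 0 0 0 85" --pt "-100 -60 -140 0 0 0 85" --pt "-150 -60 -160 0 0 0 85" --pt "-150 -60 -160 0 0 0 85"

```text
t: 10.5
tcp_pos: [0.4804, -0.2726, 0.1845]
eef_rot: [[-0.067, 0.998, 0.004], [0.998, 0.067, -0.004], [-0.004, 0.004, -1.0]]
contact_force: [0.8, 0.0, 0.1]
finger_gap: 0.993
finger_force: 0.0
```

```bash
python3 - <<'E'
from h import *
s,n,W,E=cloud(); tray(W); edges(W)
for zt,r,px in items(W): print("item top",round(zt,4),np.round(r[0],1),np.round(r[1],1),round(r[2],1),px)
x,y,z=np.moveaxis(W,-1,0)
m=(z>0.145)&(z<0.17)&(x>0.3)&(x<0.75)&(y>0.1)&(y<0.4)
b=max(blobs(m,200),key=lambda b:b.sum()); r=cv2.minAreaRect((W[b][:,:2]*1000).astype(np.float32)); print(r)
go(440,-266,140,93.8)
cv2.imwrite("pics/sq1.png",cv2.resize(s["frame"][110:310,220:420,::-1],None,fx=2.8,fy=2.8,interpolation=cv2.INTER_CUBIC))
E
```

```text
tray px 5791 shelf xy [   5.4 -145.9] size [185.3 160.4] yaw err deg (+ = acw) 1.91
far-rim yaw 1.6 x there 92.6 lead-rim yaw 1.75 y -65.9
item top 0.0724 [ 587.  -268.8] [60.2 62.1] 10.1 [441.50399088 208.5940707 ]
item top 0.0829 [ 440.3 -266.5] [50.1 47.5] 85.9 [443.90839695 277.29007634]
((591.2505493164062, 236.12701416015625), (257.2786865234375, 124.58585357666016), 3.8372066020965576)
at [ 479.6 -270.3  183. ] t 10.55 F [ 0.1  0.2 -1. ] -> shift [  7.  -39.3  42.9] rot [0.002 0.001 0.002]
```

View pics/sq1.png

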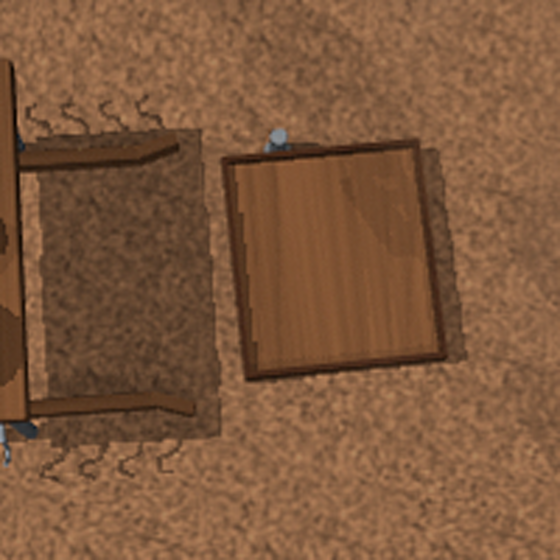

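The tray is square to about 1.7°, slightly overshot anticlockwise. It is empty and touching the peg. A small nudge on its trailing face, near side, will trim that.

Emit:
carry_out --pt "30 25 20 0 0 0 0" --pt "60 55 40 0 0 0 0" --pt "97 85 70 0 0 0 0" --pt "97 85 110 0 0 0 0" --pt "97 85 150 0 0 0 0" --pt "97 85 168 0 0 0 0" --pt "97 85 170 0 0 0 0" --pt "97 85 170 0 0 0 0"

```text
t: 11.55
tcp_pos: [0.5578, -0.166, 0.0138]
eef_rot: [[-0.071, 0.997, 0.002], [0.997, 0.071, -0.001], [-0.001, 0.002, -1.0]]
contact_force: [0.1, -0.8, 0.5]
finger_gap: 0.002
finger_force: 0.0
```

Emit:
carry_out --pt "8 0 0 0 0 0 0" --pt "13 0 0 0 0 0 0" --pt "17 0 0 0 0 0 0" --pt "20 0 0 0 0 0 0" --pt "22 0 0 0 0 0 0" --pt "24 0 0 0 0 0 0" --pt "26 0 0 0 0 0 0" --pt "26 0 0 0 0 0 0"

```text
t: 12.55
tcp_pos: [0.5533, -0.1444, 0.0134]
eef_rot: [[-0.068, 0.998, -0.004], [0.998, 0.068, -0.01], [-0.01, -0.004, -1.0]]
contact_force: [-5.3, -9.3, 3.6]
finger_gap: -0.0
finger_force: 4.7
```

```bash
python3 - <<'E'
from h import *
s,n,W,E=cloud(); tray(W); edges(W); go(557.8,-168,12,93.8); print(tosh(1000*np.array(arm.get_obs()['tcp_pos'])))
E
```

```text
tray px 5636 shelf xy [   4.8 -141.9] size [186.6 160.3] yaw err deg (+ = acw) 0.58
far-rim yaw 0.38 x there 91.9 lead-rim yaw 0.75 y -62.7
at [ 553.3 -144.4   13.4] t 12.6 F [ -5.8 -10.2   3.7] -> shift [-23.9   2.9   1.6] rot [-0.004  0.01   0.002]
[ -62.9663113  -235.02349458]
```

The tray is now square within about 0.6°, empty and against the peg. Next is the jar.

Emit:
carry_out --pt "-15 0 0 0 0 0 0" --pt "-22 0 -40 0 0 0 30" --pt "-22 -20 -90 0 0 0 85" --pt "-45 -50 -127 0 0 0 85" --pt "-70 -85 -127 0 0 0 85" --pt "-95 -110 -127 0 0 0 85" --pt "-110 -119 -127 0 0 0 85" --pt "-114 -121 -127 0 0 0 85"

```text
t: 13.6
tcp_pos: [0.4424, -0.2627, 0.1391]
eef_rot: [[-0.07, 0.998, 0.001], [0.998, 0.07, 0.001], [0.001, 0.001, -1.0]]
contact_force: [0.8, 0.5, 0.1]
finger_gap: 0.996
finger_force: 0.0
```

```bash
python3 - <<'E'
from h import *
go(440.2,-266.4,25,93.8)
E
```

```text
at [ 442.4 -262.7  139.1] t 13.6 F [0.8 0.5 0.1] -> shift [ -3.7  -2.5 114.1] rot [ 0.001 -0.001  0.003]
```

Emit:
carry_out --pt "-4 -2 20 0 0 0 85" --pt "-4 -2 50 0 0 0 85" --pt "-4 -2 80 0 0 0 85" --pt "-4 -2 105 0 0 0 85" --pt "-4 -2 114 0 0 0 85" --pt "-4 -2 114 0 0 0 85" --pt "-4 -2 114 0 0 0 45" --pt "-4 -2 114 0 0 0 45"

```text
t: 14.6
tcp_pos: [0.4416, -0.2672, 0.0276]
eef_rot: [[-0.071, 0.997, 0.002], [0.997, 0.071, -0.002], [-0.003, 0.002, -1.0]]
contact_force: [1.5, -0.1, -1.0]
finger_gap: 0.632
finger_force: 63.4
```

Emit:
carry_out --pt "0 0 0 0 0 0 45" --pt "0 0 0 0 0 0 45" --pt "0 0 0 0 0 0 45" --pt "0 0 0 0 0 0 45" --pt "0 0 -15 0 0 0 45" --pt "0 0 -50 0 0 0 45" --pt "0 0 -90 0 0 0 45" --pt "0 0 -90 0 0 0 45"

```text
t: 15.6
tcp_pos: [0.4429, -0.268, 0.1196]
eef_rot: [[-0.071, 0.997, 0.006], [0.997, 0.071, -0.005], [-0.005, 0.006, -1.0]]
contact_force: [0.1, -1.0, -2.6]
finger_gap: 0.633
finger_force: 64.1
```

```bash
python3 - <<'E'
from h import *
p=sh(40,-106); go(p[0],p[1],120,93.8); print(arm.get_obs()['finger_gap'],arm.get_obs()['finger_force'])
s,n,W,E=cloud()
for zt,r,px in items(W): print("item top",round(zt,4),np.round(r[0],1),np.round(r[1],1),round(r[2],1),px)
E
```

```text
at [ 442.9 -268.   119.6] t 15.6 F [ 0.1 -1.  -2.6] -> shift [244.  222.5  -0.4] rot [0.006 0.005 0.005]
0.6334322369119059 64.05720547709961
item top 0.0726 [ 587.2 -268.5] [59.1 62.7] 9.3 [441.43949772 208.61986301]
item top 0.0647 [ 571.2 -403.3] [27.  56.2] 56.4 [503.02821317 217.27899687]
item top 0.1184 [ 439.4 -247.3] [49.1 15.9] 15.6 [441.10752688 276.19354839]
```

Emit:
carry_out --pt "15 14 0 0 0 0 45" --pt "50 46 0 0 0 0 45" --pt "90 82 0 0 0 0 45" --pt "130 118 0 0 0 0 45" --pt "170 155 0 0 0 0 45" --pt "210 191 0 0 0 0 45" --pt "235 214 0 0 0 0 45" --pt "244 222 0 0 0 0 45"

```text
t: 16.65
tcp_pos: [0.6439, -0.0049, 0.112]
eef_rot: [[-0.073, 0.997, -0.005], [0.997, 0.073, 0.001], [0.001, -0.005, -1.0]]
contact_force: [0.3, 0.5, -3.4]
finger_gap: 0.634
finger_force: 64.1
```

```bash
python3 - <<'E'
from h import *
p=sh(40,-106); go(p[0],p[1],45,93.8)
E
```

```text
at [643.9  -4.9 112. ] t 16.65 F [ 0.3  0.5 -3.4] -> shift [-4.3  3.6 67. ] rot [-0.005 -0.001  0.007]
```

Emit:
carry_out --pt "-4 4 15 0 0 0 45" --pt "-4 4 30 0 0 0 45" --pt "-4 4 45 0 0 0 45" --pt "-4 4 55 0 0 0 45" --pt "-4 4 60 0 0 0 45" --pt "-4 4 64 0 0 0 45" --pt "-4 4 66 0 0 0 45" --pt "-4 4 66 0 0 0 45"

```text
t: 17.65
tcp_pos: [0.6492, -0.0107, 0.0497]
eef_rot: [[-0.071, 0.997, 0.001], [0.997, 0.071, -0.0], [-0.0, 0.001, -1.0]]
contact_force: [-0.5, 0.1, -3.1]
finger_gap: 0.631
finger_force: 64.1
```

```bash
python3 - <<'E'
from h import *
p=sh(40,-106); go(p[0],p[1],45,93.8)
E
```

```text
at [649.2 -10.7  49.7] t 17.65 F [-0.5  0.1 -3.1] -> shift [ 2.  -1.6  4.7] rot [0.001 0.    0.005]
```

Emit:
carry_out --pt "1 -2 2 0 0 0 45" --pt "1 -2 4 0 0 0 45" --pt "1 -2 5 0 0 0 45" --pt "1 -2 5 0 0 0 45" --pt "1 -2 5 0 0 0 45" --pt "1 -2 5 0 0 0 66" --pt "1 -2 5 0 0 0 66" --pt "1 -2 5 0 0 0 66"

```text
t: 18.65
tcp_pos: [0.6474, -0.01, 0.045]
eef_rot: [[-0.071, 0.997, 0.001], [0.997, 0.071, -0.0], [-0.0, 0.001, -1.0]]
contact_force: [0.6, 0.0, 0.4]
finger_gap: 0.77
finger_force: 0.0
```

Emit:
carry_out --pt "0 0 0 0 0 0 66" --pt "0 0 -10 0 0 0 66" --pt "0 0 -30 0 0 0 66" --pt "0 0 -60 0 0 0 66" --pt "-30 -10 -100 0 0 0 85" --pt "-80 -20 -130 0 0 0 85" --pt "-130 -30 -130 0 0 0 85" --pt "-180 -40 -130 0 0 0 85"

```text
t: 19.65
tcp_pos: [0.6202, -0.194, 0.1765]
eef_rot: [[-0.071, 0.997, 0.003], [0.997, 0.071, -0.001], [-0.002, 0.003, -1.0]]
contact_force: [-0.3, -0.2, -0.2]
finger_gap: 0.993
finger_force: 0.0
```

```bash
cat >> h.py <<'E'
def scan():
    s,n,W,E=cloud(); edges(W)
    for zt,r,px in items(W,box=(0.2,0.8,-0.6,0.1)): print("item top",round(zt,4),np.round(r[0],1),np.round(r[1],1),round(r[2],1),"px",np.round(px),"shelf",np.round(tosh(r[0]),1))
    return s,n,W,E
E
python3 - <<'E'
from h import *
scan(); go(587,-269,120,99.5)
E
```

```text
far-rim yaw 0.2 x there 91.6 lead-rim yaw 0.75 y -62.6
item top 0.0986 [647.2  -9. ] [47.9 48.3] 89.6 px [320. 181.] shelf [  39.6 -106.2]
item top 0.0644 [ 555.8 -434.6] [15.2 48.3] 69.6 px [519. 223.] shelf [ -79.7 -524.8]
item top 0.0681 [ 455.8 -397.2] [15.  27.5] 64.9 px [506. 271.] shelf [-176.9 -480.9]
at [ 618.7 -201.4  175.5] t 19.7 F [ 0.4 -4.5  0.5] -> shift [-65. -36.  56.] rot [ 0.     0.007 -0.101]
```

Emit:
carry_out --pt "-15 -8 10 0 0 -0.02 85" --pt "-35 -20 20 0 0 -0.05 85" --pt "-55 -30 40 0 0 -0.08 85" --pt "-65 -36 56 0 0 -0.1 85" --pt "-65 -36 66 0 0 -0.1 85" --pt "-65 -36 70 0 0 -0.1 85" --pt "-65 -36 70 0 0 -0.1 85" --pt "-65 -36 70 0 0 -0.1 85"

```text
t: 20.7
tcp_pos: [0.5892, -0.2594, 0.1053]
eef_rot: [[-0.171, 0.985, 0.001], [0.985, 0.171, -0.001], [-0.001, 0.001, -1.0]]
contact_force: [-0.2, 0.3, 0.3]
finger_gap: 0.996
finger_force: 0.0
```

```bash
python3 - <<'E'
from h import *
scan(); go(587.2,-268.7,22,99.5)
E
```

```text
far-rim yaw 0.05 x there 91.7 lead-rim yaw 0.49 y -62.7
item top 0.0985 [646.6  -9.2] [48.4 48.2] 2.6 px [320. 181.] shelf [  39.1 -106.3]
item top 0.0723 [ 586.4 -261.9] [58.9 47. ] 10.0 px [436. 208.] shelf [ -37.7 -354.4]
at [ 589.2 -259.5  105.3] t 20.75 F [ 0.4  0.3 -0.1] -> shift [-8.6 -3.6 83.3] rot [0.001 0.001 0.006]
```

Emit:
carry_out --pt "-9 -4 5 0 0 0 85" --pt "-9 -4 30 0 0 0 85" --pt "-9 -4 55 0 0 0 85" --pt "-9 -4 75 0 0 0 85" --pt "-9 -4 83 0 0 0 85" --pt "-9 -4 83 0 0 0 85" --pt "-9 -4 83 0 0 0 45" --pt "-9 -4 83 0 0 0 45"

```text
t: 21.75
tcp_pos: [0.5873, -0.27, 0.0234]
eef_rot: [[-0.17, 0.985, 0.003], [0.985, 0.17, -0.002], [-0.002, 0.003, -1.0]]
contact_force: [2.0, -0.0, -0.5]
finger_gap: 0.65
finger_force: 64.0
```

Emit:
carry_out --pt "0 0 0 0 0 0 45" --pt "0 0 0 0 0 0 45" --pt "0 0 0 0 0 0 45" --pt "0 0 0 0 0 0 45" --pt "0 0 -15 0 0 0 45" --pt "0 0 -50 0 0 0 45" --pt "0 0 -100 0 0 0 45" --pt "0 0 -100 0 0 0 45"

```text
t: 22.75
tcp_pos: [0.5889, -0.2709, 0.1276]
eef_rot: [[-0.17, 0.985, 0.009], [0.985, 0.17, -0.005], [-0.006, 0.008, -1.0]]
contact_force: [-0.3, -0.0, -0.8]
finger_gap: 0.645
finger_force: 64.2
```

```bash
python3 - <<'E'
from h import *
p=sh(-46,-106); go(p[0],p[1],125,93.8)
E
```

```text
at [ 588.9 -270.9  127.6] t 22.75 F [-0.3 -0.  -0.8] -> shift [257.2  16.9   1.1] rot [0.008 0.006 0.105]
```

Emit:
carry_out --pt "15 1 0 0 0 0.01 45" --pt "55 4 0 0 0 0.03 45" --pt "95 6 0 0 0 0.05 45" --pt "140 9 0 0 0 0.07 45" --pt "185 12 0 0 0 0.09 45" --pt "225 15 0 0 0 0.105 45" --pt "250 17 0 0 0 0.105 45" --pt "257 17 0 0 0 0.105 45"

```text
t: 23.75
tcp_pos: [0.5567, -0.0107, 0.1189]
eef_rot: [[-0.069, 0.998, -0.005], [0.998, 0.069, 0.001], [0.001, -0.005, -1.0]]
contact_force: [0.1, -0.7, -1.0]
finger_gap: 0.652
finger_force: 64.2
```

```bash
python3 - <<'E'
from h import *
p=sh(-46,-106); go(p[0],p[1],42,93.8)
E
```

```text
at [556.7 -10.7 118.9] t 23.75 F [ 0.1 -0.7 -1. ] -> shift [-4.3  5.1 76.9] rot [-0.005 -0.001  0.002]
```

Emit:
carry_out --pt "-3 4 15 0 0 0 45" --pt "-3 4 35 0 0 0 45" --pt "-3 4 50 0 0 0 45" --pt "-3 4 60 0 0 0 45" --pt "-3 4 67 0 0 0 45" --pt "-3 4 72 0 0 0 45" --pt "-3 4 75 0 0 0 45" --pt "-3 4 76 0 0 0 45"

```text
t: 24.75
tcp_pos: [0.5635, -0.0158, 0.0456]
eef_rot: [[-0.066, 0.998, 0.001], [0.998, 0.066, -0.0], [-0.0, 0.001, -1.0]]
contact_force: [0.2, -0.2, -1.2]
finger_gap: 0.646
finger_force: 64.2
```

```bash
python3 - <<'E'
from h import *
p=sh(-46,-106); go(p[0],p[1],41,93.8)
E
```

```text
at [563.5 -15.8  45.6] t 24.75 F [ 0.2 -0.2 -1.2] -> shift [ 1.4 -1.7  4.6] rot [ 0.001  0.    -0.   ]
```

Emit:
carry_out --pt "1 -2 2 0 0 0 45" --pt "1 -2 4 0 0 0 45" --pt "1 -2 5 0 0 0 45" --pt "1 -2 5 0 0 0 45" --pt "1 -2 5 0 0 0 45" --pt "1 -2 5 0 0 0 67" --pt "1 -2 5 0 0 0 67" --pt "1 -2 5 0 0 0 67"

```text
t: 25.75
tcp_pos: [0.5613, -0.015, 0.0405]
eef_rot: [[-0.066, 0.998, 0.0], [0.998, 0.066, -0.0], [-0.0, 0.0, -1.0]]
contact_force: [-1.1, 0.2, 0.3]
finger_gap: 0.783
finger_force: 0.3
```

Emit:
carry_out --pt "0 0 0 0 0 0 67" --pt "0 0 -10 0 0 0 67" --pt "0 0 -30 0 0 0 67" --pt "0 0 -60 0 0 0 67" --pt "-30 0 -100 0 0 0 85" --pt "-80 0 -130 0 0 0 85" --pt "-130 0 -130 0 0 0 85" --pt "-190 0 -130 0 0 0 85"

```text
t: 26.75
tcp_pos: [0.575, -0.2059, 0.1726]
eef_rot: [[-0.067, 0.998, 0.004], [0.998, 0.067, -0.001], [-0.002, 0.004, -1.0]]
contact_force: [1.0, 1.0, -1.0]
finger_gap: 0.996
finger_force: 0.0
```

```bash
python3 - <<'E'
from h import *
scan(); go(562.7,-415.6,120,93.8)
E
```

```text
far-rim yaw 0.19 x there 91.6 lead-rim yaw 0.72 y -62.7
item top 0.0987 [646.6  -9.1] [48.  47.9] 0.0 px [320. 181.] shelf [  39.1 -106.2]
item top 0.0886 [562.1 -13.9] [59.1 59.1] 3.5 px [323. 219.] shelf [ -45.5 -105.4]
at [ 574.5 -214.8  171.3] t 26.8 F [ 1.7 -4.3 -1.8] -> shift [-199.3  -23.9   53.1] rot [ 0.003  0.009 -0.007]
```

```bash
python3 - <<'E'
from h import *
s,n,W,E=cloud("side")
for zt,r,px in items(W): print("side top",round(zt,4),np.round(r[0],1),np.round(r[1],1),round(r[2],1),"px",np.round(px))
E
```

```text
side top 0.0641 [ 560.5 -416.8] [58.3 57.5] 72.3 px [387. 200.]
side top 0.0674 [ 457.8 -389.6] [25.8 27.8] 32.1 px [410. 213.]
```

Emit:
carry_out --pt "-35 -4 5 0 0 0 85" --pt "-75 -9 15 0 0 0 85" --pt "-115 -14 25 0 0 0 85" --pt "-150 -18 35 0 0 0 85" --pt "-180 -22 45 0 0 0 85" --pt "-195 -24 53 0 0 0 85" --pt "-198 -24 60 0 0 0 85" --pt "-198 -24 65 0 0 0 85"

```text
t: 27.85
tcp_pos: [0.5632, -0.4026, 0.1051]
eef_rot: [[-0.067, 0.998, -0.0], [0.998, 0.067, 0.001], [0.001, -0.0, -1.0]]
contact_force: [-0.7, -0.2, 0.2]
finger_gap: 0.997
finger_force: 0.0
```

```bash
python3 - <<'E'
from h import *
go(562,-416,20,93.8)
E
```

```text
at [ 563.2 -402.6  105.1] t 27.85 F [-0.7 -0.2  0.2] -> shift [-13.4  -2.1  85.1] rot [-0.    -0.001  0.001]
```

Emit:
carry_out --pt "-12 -2 5 0 0 0 85" --pt "-13 -2 30 0 0 0 85" --pt "-13 -2 55 0 0 0 85" --pt "-13 -2 75 0 0 0 85" --pt "-13 -2 84 0 0 0 85" --pt "-13 -2 84 0 0 0 85" --pt "-13 -2 84 0 0 0 45" --pt "-13 -2 84 0 0 0 45"

```text
t: 28.85
tcp_pos: [0.5628, -0.4178, 0.0237]
eef_rot: [[-0.066, 0.998, 0.003], [0.998, 0.066, -0.003], [-0.003, 0.003, -1.0]]
contact_force: [0.1, -0.2, -0.6]
finger_gap: 0.667
finger_force: 63.8
```

Emit:
carry_out --pt "0 0 0 0 0 0 45" --pt "0 0 0 0 0 0 45" --pt "0 0 0 0 0 0 45" --pt "0 0 0 0 0 0 45" --pt "0 0 -15 0 0 0 45" --pt "0 0 -50 0 0 0 45" --pt "0 0 -100 0 0 0 45" --pt "0 0 -110 0 0 0 45"

```text
t: 29.85
tcp_pos: [0.5634, -0.4183, 0.1367]
eef_rot: [[-0.066, 0.998, 0.006], [0.998, 0.066, -0.005], [-0.005, 0.005, -1.0]]
contact_force: [0.4, -0.4, -0.6]
finger_gap: 0.667
finger_force: 64.1
```

```bash
python3 - <<'E'
from h import *
p=sh(40,-178); go(p[0],p[1],130,93.8)
E
```

```text
at [ 563.4 -418.3  136.7] t 29.85 F [ 0.4 -0.4 -0.6] -> shift [331.1 110.9   5.5] rot [ 0.005  0.005 -0.   ]
```

Emit:
carry_out --pt "30 10 0 0 0 0 45" --pt "80 27 0 0 0 0 45" --pt "135 45 0 0 0 0 45" --pt "190 64 0 0 0 0 45" --pt "245 82 0 0 0 0 45" --pt "295 99 0 0 0 0 45" --pt "325 109 0 0 0 0 45" --pt "329 111 0 0 0 0 45"

```text
t: 30.85
tcp_pos: [0.6501, -0.0783, 0.1296]
eef_rot: [[-0.07, 0.998, -0.003], [0.998, 0.07, 0.001], [0.001, -0.003, -1.0]]
contact_force: [-0.5, 0.3, -1.7]
finger_gap: 0.665
finger_force: 64.1
```

Emit:
carry_out --pt "0 0 15 0 0 0 45" --pt "0 0 30 0 0 0 45" --pt "0 0 40 0 0 0 45" --pt "0 0 50 0 0 0 45" --pt "0 0 60 0 0 0 45" --pt "0 0 65 0 0 0 45" --pt "0 0 65 0 0 0 45" --pt "0 0 65 0 0 0 45"

```text
t: 31.85
tcp_pos: [0.6512, -0.0812, 0.067]
eef_rot: [[-0.066, 0.998, 0.001], [0.998, 0.066, -0.0], [-0.0, 0.001, -1.0]]
contact_force: [-0.3, 0.3, -1.5]
finger_gap: 0.663
finger_force: 64.1
```

```bash
python3 - <<'E'
from h import *
p=sh(40,-178); go(p[0],p[1],41,93.8)
E
```

```text
at [651.2 -81.2  67. ] t 31.85 F [-0.3  0.3 -1.5] -> shift [ 0.5  1.  26. ] rot [ 0.001  0.    -0.   ]
```

Emit:
carry_out --pt "0 1 8 0 0 0 45" --pt "0 1 16 0 0 0 45" --pt "0 1 21 0 0 0 45" --pt "0 1 24 0 0 0 45" --pt "0 1 26 0 0 0 45" --pt "0 1 27 0 0 0 45" --pt "0 1 27 0 0 0 45" --pt "0 1 27 0 0 0 45"

```text
t: 32.85
tcp_pos: [0.652, -0.0812, 0.0396]
eef_rot: [[-0.066, 0.998, 0.001], [0.998, 0.066, -0.0], [-0.0, 0.0, -1.0]]
contact_force: [-0.4, 0.4, -1.2]
finger_gap: 0.668
finger_force: 64.1
```

Emit:
carry_out --pt "0 0 0 0 0 0 68" --pt "0 0 0 0 0 0 68" --pt "0 0 0 0 0 0 68" --pt "0 0 -15 0 0 0 68" --pt "0 0 -50 0 0 0 68" --pt "0 -20 -90 0 0 0 85" --pt "-30 -60 -130 0 0 0 85" --pt "-60 -110 -130 0 0 0 85"

```text
t: 33.85
tcp_pos: [0.5485, -0.1499, 0.1758]
eef_rot: [[-0.068, 0.998, 0.011], [0.998, 0.068, -0.005], [-0.005, 0.01, -1.0]]
contact_force: [-0.0, -1.0, 0.2]
finger_gap: 1.001
finger_force: 0.0
```

```bash
python3 - <<'E'
from h import *
scan(); 
s,n,W,E=cloud("side")
for zt,r,px in items(W): print("side top",round(zt,4),np.round(r[0],1),np.round(r[1],1),round(r[2],1),"px",np.round(px))
go(459,-391,120,93.8)
E
```

```text
far-rim yaw 0.22 x there 91.6 lead-rim yaw 0.69 y -62.6
item top 0.0808 [651.7 -78.8] [56.  56.5] 49.4 px [352. 179.] shelf [  39.6 -176.1]
item top 0.0986 [646.8  -9. ] [48.2 47.9] 0.2 px [320. 181.] shelf [  39.3 -106.1]
item top 0.0886 [561.9 -13.9] [59.5 59. ] 3.8 px [323. 219.] shelf [ -45.8 -105.4]
item top 0.0679 [ 458.7 -390.7] [28.2 29. ] 27.5 px [500. 269.] shelf [-173.7 -474.6]
side top 0.0669 [ 458.9 -389.6] [27.9 34.2] 35.4 px [410. 213.]
at [ 542.1 -150.7  171. ] t 33.95 F [-0.2  0.3 -0.7] -> shift [-234.7  -97.6   51.6] rot [-0.002  0.002 -0.005]
```

Emit:
carry_out --pt "-30 -12 0 0 0 0 85" --pt "-75 -31 10 0 0 0 85" --pt "-120 -50 20 0 0 0 85" --pt "-165 -69 30 0 0 0 85" --pt "-205 -85 40 0 0 0 85" --pt "-230 -96 52 0 0 0 85" --pt "-234 -97 60 0 0 0 85" --pt "-234 -97 65 0 0 0 85"

```text
t: 34.95
tcp_pos: [0.465, -0.3877, 0.1043]
eef_rot: [[-0.066, 0.998, 0.0], [0.998, 0.066, 0.001], [0.001, 0.0, -1.0]]
contact_force: [1.3, -0.2, 0.5]
finger_gap: 0.996
finger_force: 0.0
```

```bash
python3 - <<'E'
from h import *
go(459,-390.5,12,93.8)
E
```

```text
at [ 465.  -387.7  104.3] t 34.95 F [ 1.3 -0.2  0.5] -> shift [-2.5 -6.2 92.2] rot [ 0.    -0.001 -0.   ]
```

Emit:
carry_out --pt "-2 -5 5 0 0 0 85" --pt "-2 -5 30 0 0 0 85" --pt "-2 -5 55 0 0 0 85" --pt "-2 -5 78 0 0 0 85" --pt "-2 -5 90 0 0 0 85" --pt "-2 -5 91 0 0 0 85" --pt "-2 -5 91 0 0 0 36" --pt "-2 -5 91 0 0 0 36"

```text
t: 35.95
tcp_pos: [0.4605, -0.3913, 0.0148]
eef_rot: [[-0.066, 0.998, 0.001], [0.998, 0.066, -0.002], [-0.002, 0.001, -1.0]]
contact_force: [-3.5, -0.1, 0.4]
finger_gap: 0.599
finger_force: 0.6
```

Emit:
carry_out --pt "0 0 0 0 0 0 36" --pt "0 0 0 0 0 0 36" --pt "0 0 0 0 0 0 36" --pt "0 0 0 0 0 0 36" --pt "0 0 -15 0 0 0 36" --pt "0 0 -50 0 0 0 36" --pt "0 0 -100 0 0 0 36" --pt "0 0 -120 0 0 0 36"

```text
t: 36.95
tcp_pos: [0.4608, -0.3915, 0.1373]
eef_rot: [[-0.066, 0.998, 0.003], [0.998, 0.066, -0.003], [-0.004, 0.003, -1.0]]
contact_force: [1.4, -1.1, -1.2]
finger_gap: 0.517
finger_force: 61.5
```

```bash
python3 - <<'E'
from h import *
p=sh(-46,-178); go(p[0],p[1],130,93.8)
E
```

```text
at [ 460.8 -391.5  137.3] t 36.95 F [ 1.4 -1.1 -1.2] -> shift [297.5 125.5   6.7] rot [ 0.003  0.004 -0.   ]
```

Emit:
carry_out --pt "30 13 0 0 0 0 36" --pt "75 32 0 0 0 0 36" --pt "120 51 0 0 0 0 36" --pt "165 70 0 0 0 0 36" --pt "210 89 0 0 0 0 36" --pt "255 108 0 0 0 0 36" --pt "290 122 0 0 0 0 36" --pt "296 125 0 0 0 0 36"

```text
t: 37.95
tcp_pos: [0.5649, -0.0843, 0.1331]
eef_rot: [[-0.07, 0.998, -0.001], [0.998, 0.07, 0.001], [0.001, -0.001, -1.0]]
contact_force: [0.5, -1.0, -1.7]
finger_gap: 0.52
finger_force: 61.4
```

Emit:
carry_out --pt "0 0 15 0 0 0 36" --pt "0 0 30 0 0 0 36" --pt "0 0 45 0 0 0 36" --pt "0 0 60 0 0 0 36" --pt "0 0 70 0 0 0 36" --pt "0 0 75 0 0 0 36" --pt "0 0 78 0 0 0 36" --pt "0 0 78 0 0 0 36"

```text
t: 38.95
tcp_pos: [0.5653, -0.0869, 0.0556]
eef_rot: [[-0.066, 0.998, 0.001], [0.998, 0.066, -0.0], [-0.0, 0.001, -1.0]]
contact_force: [-0.3, 0.9, -1.0]
finger_gap: 0.519
finger_force: 61.4
```

```bash
python3 - <<'E'
from h import *
p=sh(-46,-178); go(p[0],p[1],30,93.8)
E
```

```text
at [565.3 -86.9  55.6] t 38.95 F [-0.3  0.9 -1. ] -> shift [ 0.5  1.2 25.6] rot [ 0.001  0.    -0.   ]
```

Emit:
carry_out --pt "0 1 8 0 0 0 36" --pt "0 1 16 0 0 0 36" --pt "0 1 21 0 0 0 36" --pt "0 1 24 0 0 0 36" --pt "0 1 25 0 0 0 36" --pt "0 1 26 0 0 0 36" --pt "0 1 26 0 0 0 36" --pt "0 1 26 0 0 0 36"

```text
t: 39.95
tcp_pos: [0.5658, -0.0867, 0.031]
eef_rot: [[-0.066, 0.998, 0.0], [0.998, 0.066, -0.0], [-0.0, 0.0, -1.0]]
contact_force: [-4.9, 0.3, 7.2]
finger_gap: 0.519
finger_force: 62.4
```

Emit:
carry_out --pt "0 0 0 0 0 0 58" --pt "0 0 0 0 0 0 58" --pt "0 0 0 0 0 0 58" --pt "0 0 -15 0 0 0 58" --pt "0 0 -50 0 0 0 58" --pt "0 0 -90 0 0 0 58" --pt "-40 10 -120 0 0 0 20" --pt "-90 30 -120 0 0 0 0"

```text
t: 40.95
tcp_pos: [0.6048, -0.1755, 0.1557]
eef_rot: [[-0.068, 0.998, 0.009], [0.998, 0.068, -0.003], [-0.004, 0.009, -1.0]]
contact_force: [1.0, -0.0, -0.4]
finger_gap: 0.258
finger_force: 0.0
```

```bash
python3 - <<'E'
from h import *
s,n,W,E=scan(); p=sh(0,-275); go(p[0],p[1],80,93.8,10)
cv2.imwrite("pics/load.png",cv2.resize(s["frame"][110:310,220:420,::-1],None,fx=2.8,fy=2.8,interpolation=cv2.INTER_CUBIC))
E
```

```text
far-rim yaw 0.14 x there 91.3 lead-rim yaw 0.64 y -62.5
item top 0.0807 [652.1 -78.8] [55.7 56.5] 52.0 px [352. 179.] shelf [  39.9 -176.1]
item top 0.0986 [646.9  -9. ] [47.9 48.2] 88.7 px [320. 181.] shelf [  39.4 -106.1]
item top 0.0887 [562.4 -13.7] [59.5 59. ] 3.9 px [323. 219.] shelf [ -45.3 -105.2]
item top 0.084 [566.2 -85.6] [27.6 27.6] 89.6 px [356. 219.] shelf [ -46.2 -177.2]
at [ 606.3 -183.1  151.8] t 41.0 F [ 3.8 -5.  -1.3] -> shift [ 2.8 12.  71.9] rot [ 0.008  0.183 -0.004]
```

View pics/load.png

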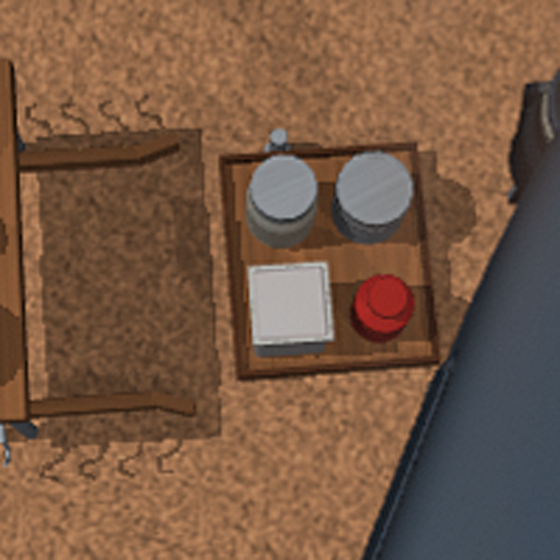

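All four items stand inside the rim and the tray is square. Now I'll lower the tilted, shut fingers behind the trailing side.

Emit:
carry_out --pt "0 4 10 0 0.03 0 0" --pt "0 8 30 0 0.08 0 0" --pt "2 12 60 0 0.13 0 0" --pt "3 12 90 0 0.18 0 0" --pt "3 12 115 0 0.18 0 0" --pt "3 12 130 0 0.18 0 0" --pt "3 12 136 0 0.18 0 0" --pt "3 12 136 0 0.18 0 0"

```text
t: 42.0
tcp_pos: [0.6138, -0.1704, 0.0137]
eef_rot: [[-0.066, 0.998, -0.012], [0.982, 0.067, 0.179], [0.179, 0.0, -0.984]]
contact_force: [0.3, -0.7, 0.0]
finger_gap: -0.002
finger_force: 0.0
```

```bash
python3 - <<'E'
from h import *
p=sh(2,-240); go(p[0],p[1],15,93.8,10); p=sh(2,13); go(p[0],p[1],15,93.8,10)
E
```

```text
at [ 613.8 -170.4   13.7] t 42.0 F [ 0.3 -0.7  0. ] -> shift [24.8  6.4  3.2] rot [ 0.    -0.006  0.   ]
at [ 613.8 -170.4   13.7] t 42.0 F [ 0.3 -0.7  0. ] -> shift [273.7   6.5  48.5] rot [ 0.    -0.006  0.   ]
```

Emit:
carry_out --pt "14 5 3 0 0 0 0" --pt "23 6 4 0 0 0 0" --pt "28 6 5 0 0 0 0" --pt "33 6 6 0 0 0 0" --pt "39 6 7 0 0 0 0" --pt "46 6 8 0 0 0 0" --pt "54 6 10 0 0 0 0" --pt "62 6 11 0 0 0 0"

```text
t: 43.0
tcp_pos: [0.6162, -0.1118, 0.014]
eef_rot: [[-0.063, 0.998, -0.01], [0.983, 0.064, 0.17], [0.171, 0.001, -0.985]]
contact_force: [-0.1, -6.6, -2.0]
finger_gap: -0.001
finger_force: 3.7
```

```bash
python3 - <<'E'
from h import *
scan(); p=sh(2,13); go(p[0],p[1],15,93.8,10)
E
```

```text
far-rim yaw 0.85 x there 91.2 lead-rim yaw 0.92 y -35.9
item top 0.1118 [ 632.7 -114.4] [20.6 93.5] 83.2 px [370. 189.] shelf [  18.2 -210.4]
item top 0.0808 [650.2 -51.6] [55.8 56.5] 63.9 px [340. 180.] shelf [  39.8 -148.8]
item top 0.0987 [644.5  18. ] [48.1 47.8] 0.2 px [308. 182.] shelf [ 38.7 -79.1]
item top 0.0886 [559.9  12.6] [59.5 58.8] 3.9 px [310. 220.] shelf [-46.  -78.8]
item top 0.0839 [564.9 -59.9] [28.7 28.8] 28.1 px [344. 220.] shelf [ -45.8 -151.5]
at [ 616.  -109.8   14. ] t 43.05 F [ 0.6 -5.8 -0.5] -> shift [ 2.146e+02 -1.000e-01  3.680e+01] rot [ 0.001  0.    -0.001]
```

Emit:
carry_out --pt "8 0 1 0 0 0 0" --pt "16 0 3 0 0 0 0" --pt "24 0 4 0 0 0 0" --pt "32 0 6 0 0 0 0" --pt "40 0 7 0 0 0 0" --pt "48 0 8 0 0 0 0" --pt "56 0 10 0 0 0 0" --pt "62 0 11 0 0 0 0"

```text
t: 44.05
tcp_pos: [0.611, -0.0491, 0.014]
eef_rot: [[-0.063, 0.998, -0.012], [0.983, 0.064, 0.17], [0.17, -0.001, -0.985]]
contact_force: [-1.5, -10.7, 0.3]
finger_gap: -0.0
finger_force: 4.9
```

```bash
python3 - <<'E'
from h import *
s,n,W,E=cloud(); tray(W)
for zt,r,px in items(W,box=(0.2,0.8,-0.6,0.2)): print("item top",round(zt,4),"shelf",np.round(tosh(r[0]),1))
p=sh(2,19); go(p[0],p[1],15,93.8,10)
E
```

```text
tray px 3336 shelf xy [ 10.3 -43.6] size [207.9 189.9] yaw err deg (+ = acw) 5.5
item top 0.1095 shelf [  55.3 -152.4]
item top 0.0806 shelf [ 39.7 -87.2]
item top 0.0985 shelf [ 39.4 -16.9]
item top 0.1103 shelf [ -14.5 -139.1]
item top 0.0883 shelf [-45.9 -15.6]
item top 0.0837 shelf [-46.9 -87.6]
at [610.9 -47.8  13.9] t 44.1 F [-1.  -7.1 -0.3] -> shift [159.2   0.9  26.7] rot [-0.001  0.002 -0.002]
```

Emit:
carry_out --pt "8 0 1 0 0 0 0" --pt "16 0 3 0 0 0 0" --pt "24 0 4 0 0 0 0" --pt "32 0 6 0 0 0 0" --pt "40 0 7 0 0 0 0" --pt "48 0 8 0 0 0 0" --pt "56 0 10 0 0 0 0" --pt "64 0 11 0 0 0 0"

```text
t: 45.1
tcp_pos: [0.6072, 0.017, 0.014]
eef_rot: [[-0.063, 0.998, -0.011], [0.983, 0.064, 0.172], [0.173, -0.0, -0.985]]
contact_force: [0.5, -6.0, -2.3]
finger_gap: 0.0
finger_force: 3.3
```

```bash
python3 - <<'E'
from h import *
s,n,W,E=cloud()
for zt,r,px in items(W,box=(0.2,0.8,-0.6,0.2)): print("item top",round(zt,4),"shelf",np.round(tosh(r[0]),1))
p=sh(2,19); go(p[0],p[1],15,93.8,10)
cv2.imwrite("pics/slide.png",cv2.resize(s["frame"][100:320,140:380,::-1],None,fx=2.5,fy=2.5,interpolation=cv2.INTER_CUBIC))
E
```

```text
item top 0.0808 shelf [ 40.1 -21.5]
item top 0.0984 shelf [40.7 48.7]
item top 0.0884 shelf [-44.1  51.1]
item top 0.084 shelf [-45.3 -21.4]
at [606.9  18.7  14.1] t 45.15 F [ 0.8 -5.  -0.9] -> shift [93.5  0.6 15.7] rot [-0.    -0.002 -0.001]
```

View pics/slide.png

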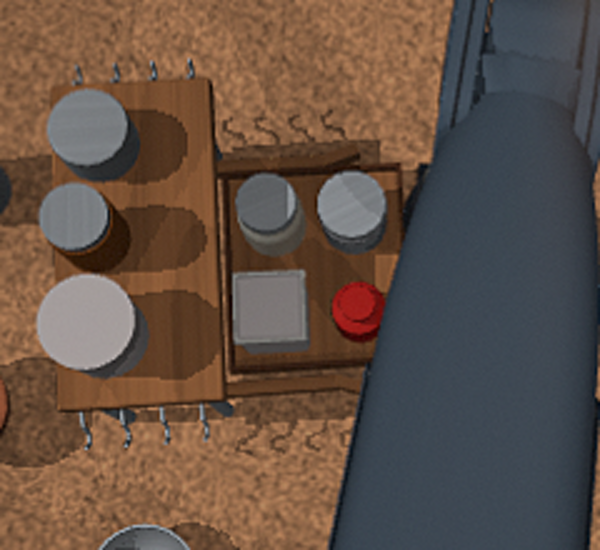

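Emit:
carry_out --pt "8 0 1 0 0 0 0" --pt "16 0 3 0 0 0 0" --pt "24 0 4 0 0 0 0" --pt "32 0 6 0 0 0 0" --pt "40 0 7 0 0 0 0" --pt "48 0 8 0 0 0 0" --pt "56 0 10 0 0 0 0" --pt "64 0 11 0 0 0 0"

```text
t: 46.15
tcp_pos: [0.6023, 0.0824, 0.0141]
eef_rot: [[-0.063, 0.998, -0.013], [0.983, 0.064, 0.174], [0.174, -0.002, -0.985]]
contact_force: [0.8, -6.2, -3.2]
finger_gap: 0.001
finger_force: 3.0
```

Emit:
carry_out --pt "5 0 1 0 0 0 0" --pt "10 0 2 0 0 0 0" --pt "15 0 3 0 0 0 0" --pt "19 0 3 0 0 0 0" --pt "23 0 4 0 0 0 0" --pt "26 0 4 0 0 0 0" --pt "28 0 5 0 0 0 0" --pt "30 0 5 0 0 0 0"

```text
t: 47.15
tcp_pos: [0.6023, 0.1087, 0.0145]
eef_rot: [[-0.062, 0.998, -0.009], [0.984, 0.062, 0.165], [0.166, 0.001, -0.986]]
contact_force: [3.0, -16.6, -6.2]
finger_gap: -0.004
finger_force: 8.2
```

```bash
python3 - <<'E'
from h import *
s,n,W,E=cloud()
for zt,r,px in items(W,box=(0.2,0.8,-0.6,0.2)): print("item top",round(zt,4),"shelf",np.round(tosh(r[0]),1),np.round(r[1]))
p=sh(2,19); go(p[0],p[1],15,93.8,10)
E
```

```text
item top 0.081 shelf [42.6 74.4] [38. 56.]
item top 0.0841 shelf [-41.3  81.2] [ 5. 19.]
at [602.2 108.6  14.4] t 47.2 F [  3.8 -13.7  -4.4] -> shift [ 4.8 -0.6  0.2] rot [ 0.002  0.008 -0.004]
```

Emit:
carry_out --pt "2 0 0 0 0 0 0" --pt "4 0 1 0 0 0 0" --pt "6 0 1 0 0 0 0" --pt "8 0 1 0 0 0 0" --pt "8 0 1 0 0 0 0" --pt "8 0 1 0 0 0 0" --pt "8 0 1 0 0 0 0" --pt "8 0 1 0 0 0 0"

```text
t: 48.2
tcp_pos: [0.6022, 0.1089, 0.0145]
eef_rot: [[-0.057, 0.998, -0.008], [0.987, 0.057, 0.151], [0.151, 0.0, -0.989]]
contact_force: [3.3, -29.4, -2.8]
finger_gap: -0.007
finger_force: 14.8
```

Emit:
carry_out --pt "-15 0 -2 0 0 0 0" --pt "-30 0 -5 0 0 0 0" --pt "-55 0 -10 0 0 0 0" --pt "-85 0 -15 0 0 0 0" --pt "-115 0 -20 0 0 0 0" --pt "-145 0 -60 0 0 0 0" --pt "-170 0 -100 0 0 0 0" --pt "-210 0 -120 0 0 0 0"

```text
t: 49.2
tcp_pos: [0.617, -0.1044, 0.1001]
eef_rot: [[-0.068, 0.998, -0.007], [0.981, 0.068, 0.179], [0.179, 0.005, -0.984]]
contact_force: [0.6, -0.3, 0.8]
finger_gap: 0.001
finger_force: 0.0
```

```bash
python3 - <<'E'
from h import *
s,n,W,E=cloud()
x,y,z=np.moveaxis(W,-1,0); d=np.stack([x*1000-O[0],y*1000-O[1]],-1); sx,sy=d@SX,d@SY
m=(z>0.0195)&(z<0.029)&(abs(sx)<86)&(sy>-20)&(sy<60); q=[]
for a in range(-70,75,10):
    k=m&(sx>=a)&(sx<a+10)
    if k.sum()>1: q.append((a+5,round(sy[k].min(),1)))
print("trailing rim y by x",q)
for zt,r,px in items(W,box=(0.2,0.8,-0.6,0.2)): print("item top",round(zt,4),"shelf",np.round(tosh(r[0]),1),np.round(r[1]))
o=arm.get_obs(); print(o['t'],o['tcp_pos'],o['contact_force'])
s2=arm.snapshot("side")
a=cv2.resize(s["frame"][110:310,130:370,::-1],(480,400)); b=cv2.resize(s2["frame"][200:400,130:370,::-1],(480,400)); cv2.imwrite("pics/home.png",cv2.resize(np.hstack([a,b]),(800,333)))
E
```

```text
trailing rim y by x [(-65, np.float64(26.2)), (-55, np.float64(26.0)), (-45, np.float64(25.4)), (-35, np.float64(26.9)), (-25, np.float64(26.3)), (-15, np.float64(25.7)), (-5, np.float64(25.6)), (5, np.float64(27.0)), (15, np.float64(26.2)), (25, np.float64(25.8)), (35, np.float64(25.5)), (45, np.float64(27.0)), (55, np.float64(26.4)), (65, np.float64(25.9)), (75, np.float64(25.5))]
item top 0.0809 shelf [41.4 65.9] [58. 47.]
item top 0.0836 shelf [-44.5  69.9] [29. 28.]
49.25 [ 0.61782985 -0.11120943  0.10058254] [ 2.1607153  -3.30898322  0.48509567]
```

View pics/home.png

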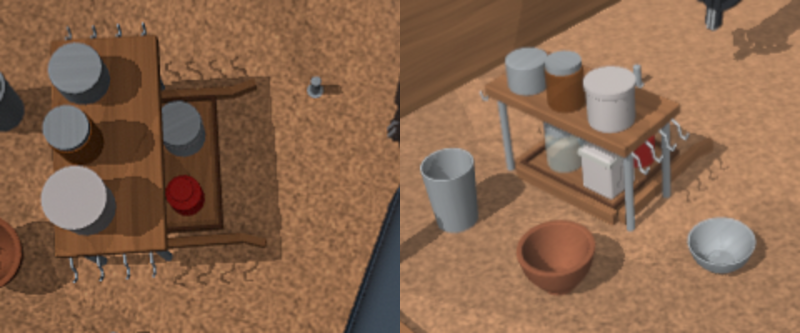

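The tray is square and home: its trailing rim is at y ≈ 25–26 mm, and it stalled on the stop with the push at 29 N. All four items are standing, the bystanders have not moved, and the robot is clear.

```bash
python3 -c "
from plant import arm
print(arm.close_job())"
```

```text
the job is handed in; nothing more can be done
None
```

The tray was turned square (within about 1°), loaded with the container, jar, tin and weight standing upright, and slid home against the stop bar; the job is handed in at about 49 s with the robot clear.

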